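Blank off the vacuum pot's port and open the pump valve

ROBOT

A 6-joint arm with a two-finger parallel gripper is mounted at the origin on the work surface. World frame = base frame: x ahead of the robot, y to its left, z up, the work surface at z = 0. Lengths are in m, angles in rad, forces in N, time in s.
With the tool pointing down it reaches from about 0.375 to 0.975 m from the base axis. Payload 3.8 kg.
Tool frame: the origin (TCP) lies at the very end of the fingers, on their centre line; the grasp point (between the pads) lies grip_depth behind it (grip_depth is the distance from the TCP to the grasp point, in m); z points along the fingers, y is the line along which they close (so a half turn about z gives the same grasp; the last joint's range is limited). The gripper opens to 88 mm and grips with 3 to 60 N. Pads are 18 mm wide; open, the fingers measure 123 mm over their backs; the gripper's body (75 mm by 187 mm) begins 45 mm behind the grasp point.
Start: joints at [-1.362, 0.264, 1.604, -0, 1.274, -0.037], TCP at [0.164, -0.655, 0.239] pointing down, gripper open.
Joint ranges: [-2.63, 2.63], [-0.94, 2.18], [0.31, 2.57], [-1.31, 4.45], [0, 2.66], [-2.55, 2.55]. Speed limits (rad/s): [2.57, 2.57, 3.14, 3.14, 3.14, 3.14].

INTERFACE

Orientations are given as a rotation vector (axis times angle).
In Python, from bench import * gives the robot as it stands.
- The arm moves only by the shell command python3 -m pendant 'ROWS' [FORCE]. ROWS is JSON, a list of rows, each a list of 7 numbers: the gripper's target within -1 to 1 (fully open at 1, half-way at 0, shut at -1), then the shift along the world's x, y, z normalised to -1 to 1, where 1 is 0.03 m, then the turn, a rotation vector about the world's x, y, z normalised to -1 to 1, where 1 is 5 degrees. In form: [[fingers, x, y, z, ax, ay, az], ...]. A call has exactly 10 rows; each row shifts and turns the commanded pose from where the row before left it; what a row does not reach is not made up. A row lasts 1/8 s, in which the tool goes at most 62.5 mm and 10.7 degrees, less where a joint would pass 70% of its speed; a pose out of reach is approached as far as the arm can. A call with a number of a shift or a turn outside -1 to 1 is refused whole. A call with a gripper value outside its range is refused whole. The fingers move at their own pace and stop on an object; FORCE is the grip in N (left out, the last holds). Time passes only in rows, so rows that do not move let the fingers close, or fill a call up. It gives the time, the measured TCP pose, the force, the opening and the grip force at its end, in the units of the state.
- read_state(): the state, without advancing time (a new reading comes with each control period).
- get_image(name): name is "scene" or "top" or "wrist"; returns the picture (480x640x3 uint8, red, green, blue); there is no depth.
- camera_info(name): a dict with "mtx" (3x3 intrinsics, pixels), "R" (3x3) and "t" (3): a world point X has camera coordinates R X + t; the wrist camera has in their place "T_tool_cam" (4x4, takes a point from camera to tool coordinates, whose origin is the TCP and whose axes are the flange's). Camera axes: x right, y down, z forward; pixel columns grow to the right and rows downward; lengths in m; the calibration is good to about 2 mm. The wrist camera is an equidistant fisheye: a pixel r from the principal point sees the ray r / f radians off the axis. A picture is of the moment at which its call begins: read the wrist's pose just before it. camera_info takes no time and is no camera call.
- finish_job(): hands the job in; it is judged then, once.
The state is a dict: "time_s": time; "q": joint angles; "qvel": joint speeds; "tau": joint torques, N m; "ee_pos": TCP position; "eef_rot": TCP orientation; "contact_force": force on the tool from outside, world axes, zero at the start; "moment": the same for the moment, N m; "grip_width": finger opening in m; "grasp_force": force on a finger pad.
Only numpy, scipy, OpenCV 4.12 (cv2) and the standard library are available. Lean on these libraries where they do the work, as an engineer would, in place of code of your own. Each camera call takes 0.05 s, during which the arm holds its last target. There are 200 camera calls.

TASK

Close the open port on top of the vacuum pot: of the three covers on the bench, take the one whose bolt holes line up with the pot's studs and lower it over them until it lies fully home, flat on the red gasket, without letting it drop. Then swing the red valve lever fully open, in line with its pipe, so that the pump pulls on the pot. Leave the other two covers where they lie.

Things in the scene. Friction and masses are not known exactly. Their poses are not given: they have to be found in the camera images.
- pot: Fixed round steel vacuum pot, 200 mm across; aluminium lid 224 mm across, top 123 mm above the bench, with four black clamp knobs just outside its rim (to 146 mm high; at 45, 135.. deg). Origin on the bench under its centre, z up. The vacuum pipe leaves along -y; a small gauge stands 131 mm out along +x, 134 mm high.
- studs (a point): Centre of the port on the lid, at the top face of the red gasket (137 mm above the bench, 68 mm across) that the cover must lie on; axes as pot. Four upright brass-coloured studs, 10 mm thick, stand on an 84 mm diameter pitch circle at 45, 135, 225 and 315 degrees from x about z; they rise 22 mm above the gasket face, the top 5 mm tapering to 6 mm.
- cover4: The cover with FOUR holes on an 84 mm diameter pitch circle, at 45, 135, 225, 315 degrees from x about z. Loose round dark-grey aluminium flange, 125 mm across, 10 mm thick, about 0.42 kg, through holes 13 mm. Starts flat on the bench. Origin: centre of its underside, z up. Over its middle a yellow pull handle, whose bar runs along x.
- cover4_handle (a point): Centre of that cover's handle bar, on the cover's axis, 50 mm above its underside; axes as the cover. The bar is straight, square, 12 mm wide (y) and 12 mm high (z), 94 mm long (x); its legs, 12 mm square, are centred 41 mm either side of the middle. The bar's underside is 34 mm above the cover's top face.
- cover4small_handle (a point): Handle bar centre of another cover: FOUR holes set closer in, on a 60 mm diameter pitch circle, at 45, 135, 225, 315 degrees from x. Otherwise size, handle and axes are the same.
- cover6_handle (a point): Handle bar centre of the third cover: SIX holes on an 84 mm diameter pitch circle, at 30, 90, 150, 210, 270, 330 degrees from x. Otherwise size, handle and axes are the same.
- valve_axis (a point): Point on the upright axis of the ball valve in the pot's vacuum pipe, 187.5 mm from the pot's centre along its -y, at the lever's mid-height, 135 mm above the bench; axes as pot. The pipe (21 mm thick, axis 82 mm above the bench; valve top 112 mm) runs along y to an elbow 262 mm from the pot's centre, then down into the bench.
- valve_lever (a point): Point on the red sleeve of the valve lever, 85 mm out from the valve's axis, at mid-height. The sleeve runs from 46 to 112 mm from the axis, 20 mm wide and 14 mm high (128 to 142 mm above the bench). x points from here to the valve's axis, z up.
- valve (a joint): Lever angle: 0 closed (lever points along the pot's -x, across the pipe), 1.571 fully open, at its stop (lever points along the pot's -y, in line with the pipe). Opens counter-clockwise seen from above. Starts closed, within 0.12. Stays where it is left; friction 0.25 N m, about 3 N at the sleeve.
Not all that is in view belongs to the job. Leave any blue look-alike of the cover4 alone.

How it is judged:
By the outcome, as a careful person would: the job done as asked, in the order asked, and still so for the second after the job is handed in, with the robot touching nothing.
It also fails if it takes over 61 s, if anything falls off the work surface, if the arm or the gripper's body presses on something with over 40 N, if the wrist force passes 120 N, or if a joint passes its speed limit or range.

## Working session

There is one attempt and no reset: what is moved stays moved. The work goes in short steps, Python scripts to look and compute and a shell command to move; the robot and the scene stay as the last step left them, time stands still between calls to the robot, and variables do not carry over. Pictures are saved under pics/ and viewed, at most 10 in all, crops included, and the job is handed in when it is done.

```bash
ls; mkdir -p pics
python3 - <<'E'
from bench import *
import cv2
s=read_state(); print(s['time_s'],s['ee_pos'],s['eef_rot'],s['grip_width'])
for n in("scene","top"):
    cv2.imwrite(f'pics/{n}0.png',get_image(n)[:,:,::-1]); c=camera_info(n); print(n,c)
print(camera_info("wrist"))
E
```

```text
pics
0.0 [ 0.16410178 -0.65400133  0.23738153] [-3.11565883e+00 -3.84876157e-01  3.25280675e-04] 0.08848206633786775
scene {'mtx': array([[560.29208318,   0.        , 308.41602697],
       [  0.        , 560.29208318, 240.48290552],
       [  0.        ,   0.        ,   1.        ]]), 'R': array([[-0.68015328,  0.73298129,  0.01139939],
       [ 0.55767754,  0.52745196, -0.64092916],
       [-0.47580172, -0.42957288, -0.76751538]]), 't': array([ 0.28396641, -0.1849885 ,  1.71849061])}
top {'mtx': array([[554.53767837,   0.        , 313.57799524],
       [  0.        , 554.53767837, 237.29116543],
       [  0.        ,   0.        ,   1.        ]]), 'R': array([[-0.01209622, -0.99990037,  0.00727568],
       [-0.98539749,  0.01068426, -0.16993422],
       [ 0.16983955, -0.009225  , -0.98542855]]), 't': array([0.02501419, 0.4791498 , 1.60421808])}
{'mtx': array([[371.64829954,   0.        , 322.54006625],
       [  0.        , 371.64829954, 241.74777599],
       [  0.        ,   0.        ,   1.        ]]), 'T_tool_cam': array([[ 7.63414789e-05, -9.66894902e-01, -2.55174925e-01,
         6.56741526e-02],
       [ 9.99999524e-01, -1.74311005e-04,  9.59662730e-04,
        -7.60237694e-04],
       [-9.72372800e-04, -2.55174877e-01,  9.66894429e-01,
        -1.46685562e-01],
       [ 0.00000000e+00,  0.00000000e+00,  0.00000000e+00,
         1.00000000e+00]])}
```

View pics/top0.png

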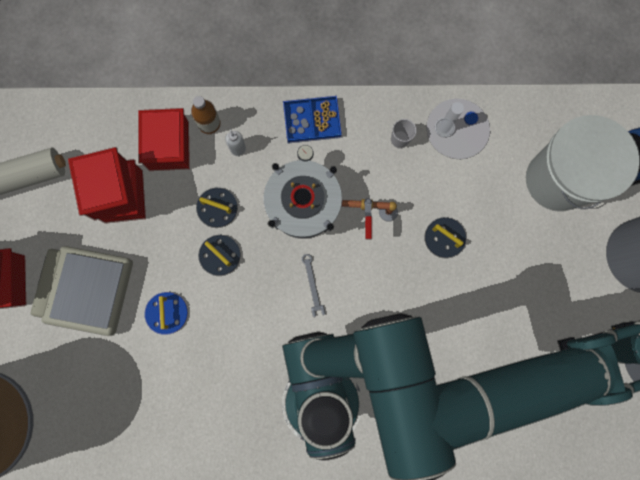

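View pics/scene0.png

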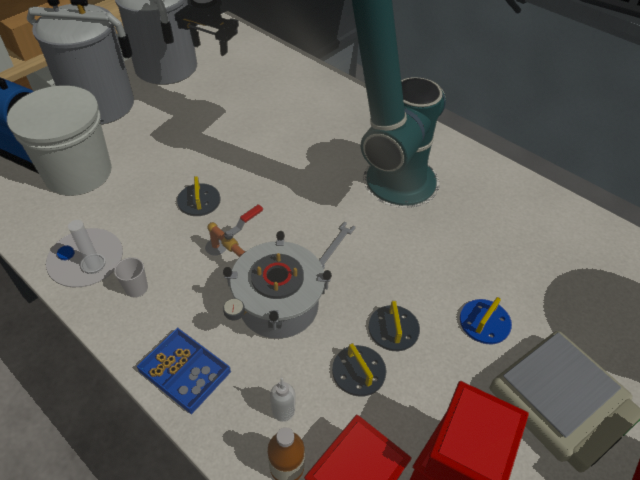

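Three dark covers sit at top-view pixels (217,207), (219,255) and (446,237). The blue look-alike is at (167,313), the pot at (303,197) and the red lever at (368,226). I'll enlarge the three covers and the pot.

Run:
```python
import cv2,numpy as np
t=cv2.imread('pics/top0.png');s=cv2.imread('pics/scene0.png')
def c(i,u,v,w=26): return cv2.resize(i[v-w:v+w,u-w:u+w],(266,266),interpolation=cv2.INTER_CUBIC)
a=np.hstack([c(t,217,207),c(t,219,255),c(t,446,237)]);b=np.hstack([c(s,359,370,30),c(s,394,327,30),c(s,199,198,30)])
cv2.imwrite('pics/cov.png',np.vstack([a,b]))
cv2.imwrite('pics/pot.png',cv2.resize(t[150:250,255:415],(800,500),interpolation=cv2.INTER_CUBIC))
```

```text
(no output)
```

View pics/cov.png

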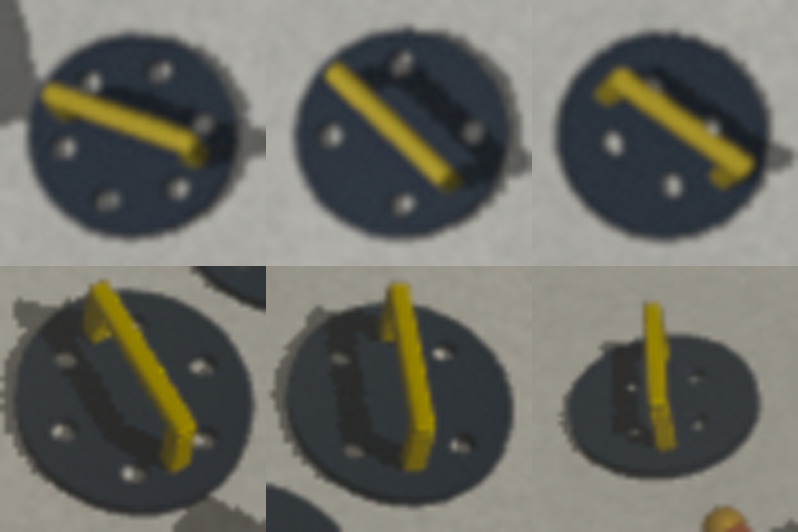

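View pics/pot.png

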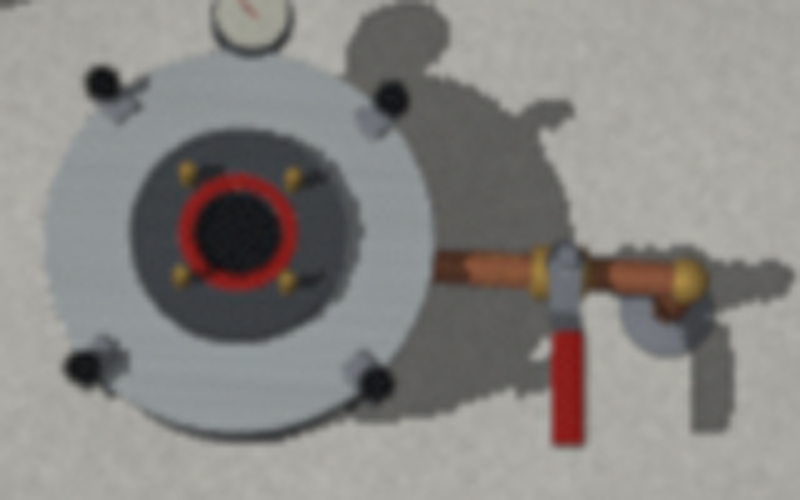

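Cover (217,207) has six holes, (446,237) has four set close in, and (219,255) has four wide ones, so (219,255) is cover4. Next I'll localise it.

```bash
cat > h.py <<'E'
from bench import *
import numpy as np,cv2
from scipy.spatial.transform import Rotation as Ro
def ray(n,uv,z):
    c=camera_info(n);uv=np.atleast_2d(uv).astype(float)
    d=np.c_[uv,np.ones(len(uv))]@np.linalg.inv(c['mtx']).T@c['R']; o=-c['R'].T@c['t']
    return o+d*((z-o[2])/d[:,2])[:,None]
def wray(uv,z,pos,rot):
    c=camera_info('wrist');m=c['mtx'];uv=np.atleast_2d(uv).astype(float)
    x=(uv-m[:2,2])/m[0,0];r=np.linalg.norm(x,axis=1)[:,None]
    d=np.c_[x/np.maximum(r,1e-9)*np.sin(r),np.cos(r)]
    T=c['T_tool_cam'];R=Ro.from_rotvec(rot).as_matrix()
    d=d@(R@T[:3,:3]).T;o=R@T[:3,3]+np.array(pos)
    return o+d*((z-o[2])/d[:,2])[:,None]
E
python3 - <<'E'
from h import *
np.set_printoptions(precision=4,suppress=True)
def cr(p,o,s): return np.array(o)+(np.array(p)+.5)/s-.5
def ang(a,b): d=b-a; return np.degrees(np.arctan2(d[1],d[0]))
s=266/52
h=ray('top',cr([(137,63),(208,132),(138,204),(67,135)],(193,229),s),.010)
print('holes',h[:,:2],'c',h.mean(0),'diag',np.linalg.norm(h[0]-h[2]),np.linalg.norm(h[1]-h[3]),ang(h[2],h[0]),ang(h[1],h[3]))
b=ray('top',cr([(69,72),(182,183)],(193,229),s),.056);print('bar',b.mean(0),np.linalg.norm(b[0]-b[1]),ang(b[1],b[0]))
hs=ray('scene',cr([(341-266,359-266),(443-266,353-266),(354-266,450-266),(461-266,445-266)],(364,297),266/60),.010);print('scene c',hs.mean(0))
st=ray('top',cr([(186,172),(293,177),(287,279),(181,273)],(255,150),5),.159)
print('studs',st.mean(0),np.linalg.norm(st[0]-st[2]),np.linalg.norm(st[1]-st[3]),ang(st[2],st[0]),ang(st[1],st[3]))
g=ray('top',cr([(239,233)],(255,150),5),.137);print('gask',g)
k=ray('top',cr([(102,84),(392,99),(376,383),(84,368)],(255,150),5),.146);print('knob',k.mean(0),ang(k[2],k[0]),ang(k[1],k[3]))
l=ray('top',cr([(568,332),(568,444),(567,258)],(255,150),5),.142);print('lever',l,ang(l[2],l[1]))
ga=ray('top',cr([(252,15)],(255,150),5),.134);print('gauge',ga,ang(g[0],ga[0]))
pi=ray('top',cr([(440,267),(690,277)],(255,150),5),.0925);print('pipe',pi,ang(pi[0],pi[1]))
E
```

```text
holes [[0.4767 0.3035]
 [0.4352 0.2611]
 [0.3931 0.3015]
 [0.4343 0.3438]] c [0.4349 0.3025 0.01  ] diag 0.08360290828931734 0.08265015164303037 1.358458093341395 90.59782840049105
bar [0.4319 0.302  0.056 ] 0.09211246820707635 45.365400360462544
scene c [0.4369 0.3032 0.01  ]
studs [0.5801 0.0516 0.159 ] 0.08332496644011286 0.08315041945418578 42.010692077935076 130.85479581651495
gask [[0.581  0.0506 0.137 ]]
knob [0.5792 0.0507 0.146 ] 41.17734282189252 131.37188415563364
lever [[ 0.5209 -0.1333  0.142 ]
 [ 0.4572 -0.1315  0.142 ]
 [ 0.5634 -0.134   0.142 ]] 178.65103930693672
gauge [[0.7104 0.042  0.134 ]] -3.7811944151324264
pipe [[ 0.5707 -0.0655  0.0925]
 [ 0.5632 -0.2107  0.0925]] -92.94382482968719
```

```bash
python3 -m pendant '[[1,1,1,0,0,0,0],[1,1,1,0,0,0,0],[1,1,1,0,0,0,0],[1,1,1,0,0,0,0],[1,1,1,0,0,0,0],[1,1,1,0,0,0,0],[1,1,1,0,0,0,0],[1,1,1,0,0,0,0],[1,1,1,0,0,0,0],[1,1,1,0,0,0,0]]'
python3 -m pendant '[[1,0,1,0,0,0,0.3],[1,0,1,0,0,0,0.3],[1,0,1,0,0,0,0.3],[1,0,1,0,0,0,0.3],[1,0,1,0,0,0,0.3],[1,0,1,0,0,0,0.3],[1,0,1,0,0,0,0.3],[1,0,1,0,0,0,0.3],[1,0,1,0,0,0,0.3],[1,0,1,0,0,0,0.3]]'
python3 -c "import bench;print(bench.grip_depth)"
```

```text
time_s: 1.35
ee_pos: [0.4648, -0.3534, 0.2382]
eef_rot: [-3.117, -0.385, 0.001]
contact_force: [-0.5, -0.3, 0.2]
grip_width: 0.0883
grasp_force: 0.0
time_s: 2.6
ee_pos: [0.4638, -0.0537, 0.2383]
eef_rot: [-3.04, -0.79, 0.001]
contact_force: [0.4, -0.8, -0.2]
grip_width: 0.0881
grasp_force: 0.0
0.0187
```

```bash
python3 -m pendant '[[1,0,1,0,0,0,0.33],[1,0,1,0,0,0,0.33],[1,0,1,0,0,0,0.33],[1,0,1,0,0,0,0.33],[1,0,1,0,0,0,0.33],[1,-0.2,1,0,0,0,0.33],[1,-0.2,1,0,0,0,0.33],[1,-0.2,1,0,0,0,0.33],[1,-0.2,1,0,0,0,0.33],[1,-0.2,1,0,0,0,0.33]]'
python3 -m pendant '[[1,0,1,0,0,0,0],[1,0,0.85,0,0,0,0],[1,0,0,-1,0,0,0],[1,0,0,-1,0,0,0],[1,0,0,0,0,0,0],[1,0,0,0,0,0,0],[1,0,0,0,0,0,0],[1,0,0,0,0,0,0],[1,0,0,0,0,0,0],[1,0,0,0,0,0,0]]'
python3 - <<'E'
from h import *
s=read_state();im=get_image('wrist');cv2.imwrite('pics/w1.png',im[:,:,::-1]);np.save('w1.npy',np.r_[s['ee_pos'],s['eef_rot']]);print(s['ee_pos'],s['eef_rot'],s['time_s'])
E
```

```text
time_s: 3.85
ee_pos: [0.4336, 0.2461, 0.2383]
eef_rot: [2.896, 1.218, -0.001]
contact_force: [0.4, -0.3, -0.3]
grip_width: 0.0884
grasp_force: 0.0
time_s: 5.1
ee_pos: [0.4344, 0.3008, 0.179]
eef_rot: [-2.896, -1.217, -0.001]
contact_force: [0.2, -0.3, 0.2]
grip_width: 0.0879
grasp_force: 0.0
[0.43436504 0.30080867 0.17898967] [-2.89627339e+00 -1.21689235e+00 -7.27716737e-04] 5.1
```

View pics/w1.png

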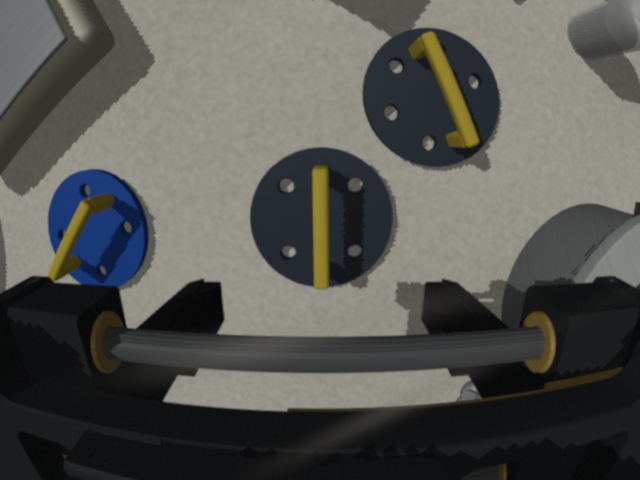

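The wrist view shows the four-wide-hole cover under the tool. Its holes are at (287,186), (355,185), (354,250) and (289,252), and the bar runs from (320,166) to (321,287), parallel to tool x. I'll compute the corrections.

Run:
```python
from h import *
np.set_printoptions(precision=4,suppress=True)
p=np.load('w1.npy')
h=wray([(287,186),(355,185),(354,250),(289,252)],.010,p[:3],p[3:]);print(h.mean(0),np.linalg.norm(h[0]-h[2]),np.linalg.norm(h[1]-h[3]))
d=h-h.mean(0);print(np.degrees(np.arctan2(d[:,1],d[:,0])))
b=wray([(320,166),(321,287)],.056,p[:3],p[3:]);print(b,b.mean(0),np.linalg.norm(b[0]-b[1]),np.degrees(np.arctan2(*(b[0]-b[1])[1::-1])))
R=Ro.from_rotvec(p[3:]).as_matrix();print(R)
```

```text
[0.4357 0.3039 0.01  ] 0.08134592334206066 0.08269091549162902
[  91.1296    1.2279  -88.5566 -178.1015]
[[0.4688 0.3389 0.056 ]
 [0.4042 0.272  0.056 ]] [0.4365 0.3054 0.056 ] 0.09303540109351809 45.974126154058986
[[ 0.6999  0.7142  0.0004]
 [ 0.7142 -0.6999  0.0002]
 [ 0.0005  0.0001 -1.    ]]
```

```bash
python3 -m pendant '[[1,0.06,0.1,-0.5,0,0,0.1],[1,0,0,-1,0,0,0],[1,0,0,-1,0,0,0],[1,0,0,-1,0,0,0],[1,0,0,-1,0,0,0],[1,0,0,-0.42,0,0,0],[1,0,0,0,0,0,0],[-1,0,0,0,0,0,0],[-1,0,0,0,0,0,0],[-1,0,0,0,0,0,0]]' 45
python3 -m pendant '[[-1,0,0,0,0,0,0],[-1,0,0,0,0,0,0],[-1,0,0,0,0,0,0],[-1,0,0,0,0,0,0],[-1,0,0,0,0,0,0],[-1,0,0,0,0,0,0],[-1,0,0,0,0,0,0],[-1,0,0,0,0,0,0],[-1,0,0,0,0,0,0],[-1,0,0,0,0,0,0]]'
```

```text
time_s: 6.4
ee_pos: [0.4367, 0.3042, 0.0321]
eef_rot: [-2.891, -1.23, -0.003]
contact_force: [-0.3, 0.6, -0.5]
grip_width: 0.0602
grasp_force: 0.0
time_s: 7.65
ee_pos: [0.4359, 0.3038, 0.031]
eef_rot: [-2.891, -1.23, 0.0]
contact_force: [-0.4, 1.5, -0.9]
grip_width: 0.0112
grasp_force: 45.0
```

```bash
python3 -m pendant '[[-1,0,0,0.3,0,0,0],[-1,0,0,0.7,0,0,0],[-1,0,0,1,0,0,0],[-1,0,0,1,0,0,0],[-1,0,0,1,0,0,0],[-1,0,0,1,0,0,0],[-1,0,0,1,0,0,0],[-1,0,0,1,0,0,0],[-1,0,0,0.5,0,0,0],[-1,0,0,0,0,0,0]]'
python3 -m pendant '[[-1,0.24,-0.42,0,0,0,0.4],[-1,0.48,-0.84,0,0,0,0.81],[-1,0.48,-0.84,0,0,0,0.81],[-1,0.48,-0.84,0,0,0,0.81],[-1,0.48,-0.84,0,0,0,0.81],[-1,0.48,-0.84,0,0,0,0.81],[-1,0.48,-0.84,0,0,0,0.81],[-1,0.48,-0.84,0,0,0,0.81],[-1,0.48,-0.84,0,0,0,0.81],[-1,0.48,-0.84,0,0,0,0.81]]'
python3 -m pendant '[[-1,0.24,-0.42,0,0,0,0.4],[-1,0,0,0,0,0,0],[-1,0,0,0,0,0,0],[-1,0,0,0,0,0,0],[-1,0,0,0,0,0,0],[-1,0,0,0,0,0,0],[-1,0,0,0,0,0,0],[-1,0,0,0,0,0,0],[-1,0,0,0,0,0,0],[-1,0,0,0,0,0,0]]'
python3 - <<'E'
from h import *
s=read_state();im=get_image('wrist');cv2.imwrite('pics/w2.png',im[:,:,::-1]);np.save('w2.npy',np.r_[s['ee_pos'],s['eef_rot']]);print(s['ee_pos'],s['eef_rot'],s['moment'])
cv2.imwrite('pics/s2.png',get_image('scene')[:,:,::-1]);cv2.imwrite('pics/t2.png',get_image('top')[:,:,::-1])
E
```

```text
time_s: 8.9
ee_pos: [0.4365, 0.304, 0.2571]
eef_rot: [-2.891, -1.229, -0.003]
contact_force: [0.3, -0.6, -4.0]
grip_width: 0.0114
grasp_force: 45.0
time_s: 10.15
ee_pos: [0.572, 0.0634, 0.2536]
eef_rot: [-2.321, -2.114, 0.005]
contact_force: [-0.1, 0.4, -2.8]
grip_width: 0.0109
grasp_force: 45.0
time_s: 11.4
ee_pos: [0.5801, 0.0517, 0.2561]
eef_rot: [2.288, 2.153, 0.0]
contact_force: [-0.4, -0.2, -3.3]
grip_width: 0.0111
grasp_force: 45.0
[0.58007861 0.05174531 0.25611274] [2.28769379e+00 2.15310570e+00 5.56828684e-05] [ 0.00924967 -0.06250736  0.0040001 ]
```

View pics/w2.png

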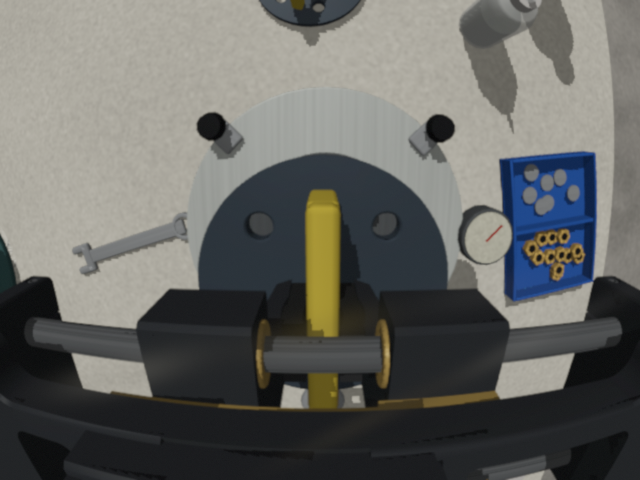

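Run:
```python
from h import *
np.set_printoptions(precision=4,suppress=True)
def ang(a,b): d=b-a; return np.degrees(np.arctan2(d[1],d[0]))
p=np.load('w2.npy');R=Ro.from_rotvec(p[3:]).as_matrix();print('toolx',np.degrees(np.arctan2(R[1,0],R[0,0])),R[2])
h=wray([(260,225),(386,224)],p[2]+.0187-.04,p[:3],p[3:]);print(h,ang(h[0],h[1]),np.linalg.norm(h[1]-h[0]))
y=ang(h[0],h[1])-180 if abs(ang(h[0],h[1]))>90 else ang(h[0],h[1])
n=np.array([-np.sin(np.radians(y)),np.cos(np.radians(y))]);print('cover c',h.mean(0)[:2]-n*.0594/2)
k=wray([(211,126),(440,128)],.146,p[:3],p[3:]);print('knob',k,ang(k[0],k[1]),np.linalg.norm(k[0]-k[1]))
kt=ray('top',np.array([255,150])+(np.array([(102,84),(392,99),(376,383),(84,368)])+.5)/5-.5,.146);print(kt,[np.linalg.norm(kt[i]-kt[i-1]) for i in range(4)],[ang(kt[i-1],kt[i]) for i in range(4)])
m=k.mean(0)[:2];w=np.mean([np.linalg.norm(kt[i]-kt[i-1]) for i in range(4)])/2
for yy in(-3.0,): a=np.radians(yy);print('pot c',m-w*np.array([-np.sin(a),np.cos(a)]))
```

```text
toolx 86.52811617848245 [ 0.  0. -1.]
[[0.5529 0.0832 0.2348]
 [0.6116 0.0801 0.2348]] -3.019004598555773 0.058814263312269806
cover c [0.5807 0.052 ]
knob [[0.5073 0.1384 0.146 ]
 [0.6678 0.1275 0.146 ]] -3.873589252840084 0.16087949598263088
[[ 0.6664  0.1274  0.146 ]
 [ 0.656  -0.0369  0.146 ]
 [ 0.4921 -0.0251  0.146 ]
 [ 0.5024  0.1375  0.146 ]] [np.float64(0.16435990085121505), np.float64(0.16466813919816145), np.float64(0.1642806453706364), np.float64(0.16285345893003456)] [np.float64(-3.5114496862455473), np.float64(-93.63719510311626), np.float64(175.8556946397706), np.float64(86.39281343249921)]
pot c [0.5832 0.051 ]
```

Run:
```python
import cv2,numpy as np
s=cv2.imread('pics/scene0.png');t=cv2.imread('pics/s2.png')
a=cv2.resize(s[245:305,245:315],(700,600)[0:2],interpolation=cv2.INTER_CUBIC)
a=cv2.resize(s[247:302,242:312],(400,314),interpolation=cv2.INTER_CUBIC)
b=cv2.resize(t[150:350,195:355],(400,500),interpolation=cv2.INTER_CUBIC)
o=np.zeros((500,800,3),np.uint8);o[:314,:400]=a;o[:,400:]=b
cv2.imwrite('pics/m.png',o)
```

```text
(no output)
```

View pics/m.png

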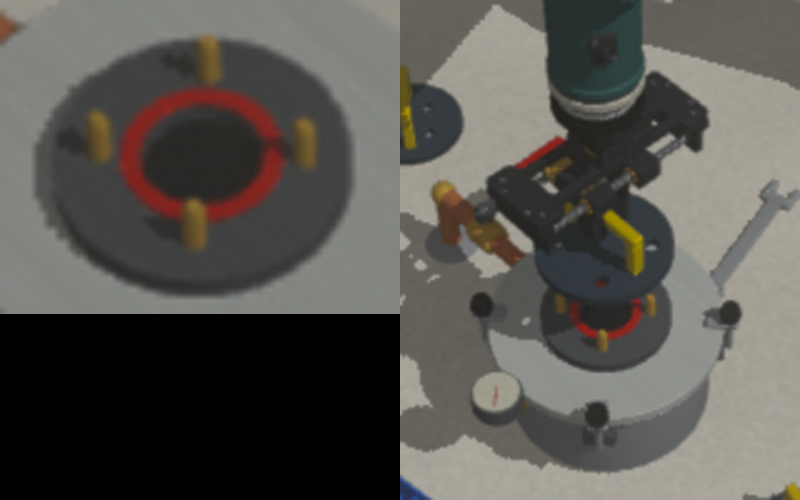

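Run:
```python
from h import *
np.set_printoptions(precision=4,suppress=True)
def ang(a,b): d=b-a; return np.degrees(np.arctan2(d[1],d[0]))
cr=lambda p,o,s:np.array(o)+(np.array(p)+.5)/s-.5
st=ray('scene',cr([(207,41),(303,122),(194,203),(97,114)],(242,247),5.714),.159);print('studs',st.mean(0),ang(st[0],st[2]),ang(st[1],st[3]),np.linalg.norm(st[0]-st[2]),np.linalg.norm(st[1]-st[3]))
print('gask',ray('scene',cr([(202,155)],(242,247),5.714),.137))
h=ray('scene',cr([(202,282),(252,246)],(195,150),2.5),.2348);print(h,np.linalg.norm(h[0]-h[1]),ang(h[0],h[1]))
# hole order: front = +x+y? expected hole positions for cover at (.5807,.052), yaw -3.2
for a in(45,135,225,315):
    r=np.radians(a-3.2);print(a,.5807+.042*np.cos(r),.052+.042*np.sin(r))
```

```text
studs [0.5807 0.0485 0.159 ] 41.267900651666274 -49.4300582933731 0.08231698048830795 0.08378179876145753
gask [[0.582  0.0497 0.137 ]]
[[0.6119 0.0795 0.2348]
 [0.5531 0.0832 0.2348]] 0.058885690617985785 176.38742971599842
45 0.6120099919866802 0.079994363750477
135 0.552705636249523 0.08330999198668021
225 0.5493900080133198 0.024005636249522986
315 0.608694363750477 0.02069000801331978
```

```bash
python3 -m pendant '[[-1,0.01,-0.05,-0.3,0,0,-0.08],[-1,0,0,-0.5,0,0,0],[-1,0,0,-0.5,0,0,0],[-1,0,0,-0.4,0,0,0],[-1,0,0,-0.2,0,0,0],[-1,0,0,0,0,0,0],[-1,0,0,0,0,0,0],[-1,0,0,0,0,0,0],[-1,0,0,0,0,0,0],[-1,0,0,0,0,0,0]]'
python3 - <<'E'
from h import *
s=read_state();im=get_image('scene')[:,:,::-1];w=get_image('wrist')[:,:,::-1];cv2.imwrite('pics/s3.png',im)
print(s['ee_pos'],s['contact_force'],s['moment'])
a=cv2.resize(im[235:315,230:330],(500,400),interpolation=cv2.INTER_CUBIC);b=cv2.resize(w[150:300,175:475],(600,300)[:2],interpolation=cv2.INTER_CUBIC)
b=cv2.resize(w[180:260,220:430],(500,190),interpolation=cv2.INTER_CUBIC)
cv2.imwrite('pics/m3.png',np.vstack([a,b]))
E
```

```text
time_s: 12.8
ee_pos: [0.5805, 0.0503, 0.1994]
eef_rot: [2.295, 2.145, 0.001]
contact_force: [-0.6, -0.4, -3.7]
grip_width: 0.0104
grasp_force: 45.0
[0.58047133 0.05030876 0.19938794] [-0.64190032 -0.41977077 -3.67729581] [-0.04685325 -0.09856984  0.03137975]
```

View pics/m3.png

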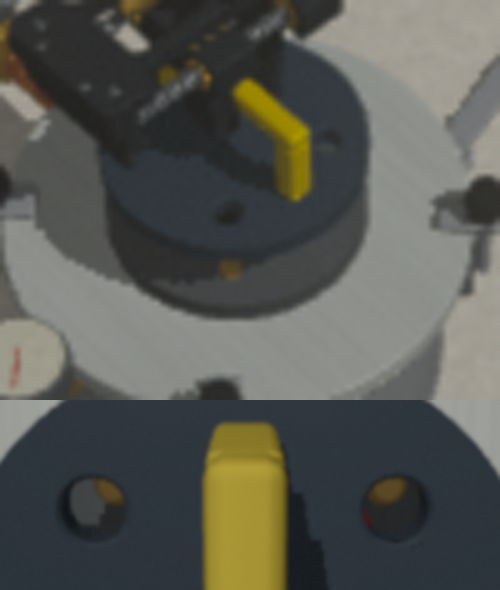

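Studs show through both visible holes, with about 0.6 mm left to correct in +x. I'll lower onto the tapers.

```bash
python3 -m pendant '[[-1,0.02,0,-0.1,0,0,0],[-1,0,0,-0.1,0,0,0],[-1,0,0,-0.1,0,0,0],[-1,0,0,-0.1,0,0,0],[-1,0,0,-0.1,0,0,0],[-1,0,0,-0.05,0,0,0],[-1,0,0,0,0,0,0],[-1,0,0,0,0,0,0],[-1,0,0,0,0,0,0],[-1,0,0,0,0,0,0]]'
python3 - <<'E'
from h import *
s=read_state();print(s['ee_pos'],s['contact_force'],s['moment'])
E
```

```text
time_s: 14.15
ee_pos: [0.581, 0.0503, 0.1827]
eef_rot: [2.295, 2.145, 0.0]
contact_force: [-0.2, -0.2, -4.0]
grip_width: 0.0113
grasp_force: 45.0
[0.58100492 0.05029458 0.18274762] [-0.24923657 -0.19549995 -3.98130039] [-0.06975479 -0.06039261 -0.01073651]
```

```bash
python3 -m pendant '[[-1,0,0,-0.1,0,0,0],[-1,0,0,-0.1,0,0,0],[-1,0,0,-0.1,0,0,0],[-1,0,0,-0.08,0,0,0],[-1,0,0,-0.04,0,0,0],[-1,0,0,-0.02,0,0,0],[-1,0,0,-0.02,0,0,0],[-1,0,0,0,0,0,0],[-1,0,0,0,0,0,0],[-1,0,0,0,0,0,0]]'
```

```text
time_s: 15.4
ee_pos: [0.581, 0.0503, 0.1689]
eef_rot: [2.295, 2.145, 0.0]
contact_force: [0.2, -0.2, -3.5]
grip_width: 0.0107
grasp_force: 45.0
```

```bash
python3 -m pendant '[[-1,0,0,-0.02,0,0,0],[-1,0,0,-0.01,0,0,0],[-1,0,0,-0.01,0,0,0],[-1,0,0,0,0,0,0],[-1,0,0,0,0,0,0],[-1,0,0,0,0,0,0],[-1,0,0,0,0,0,0],[-1,0,0,0,0,0,0],[-1,0,0,0,0,0,0],[-1,0,0,0,0,0,0]]'
```

```text
time_s: 16.65
ee_pos: [0.581, 0.0503, 0.168]
eef_rot: [2.295, 2.145, 0.0]
contact_force: [-4.0, 0.1, 5.8]
grip_width: 0.0108
grasp_force: 45.0
```

```bash
python3 -m pendant '[[-1,0,0,0,0,0,0],[-1,0,0,0,0,0,0],[-0.4,0,0,0,0,0,0],[-0.4,0,0,0,0,0,0],[-0.4,0,0,0,0,0,0],[-0.4,0,0,0,0,0,0],[-0.4,0,0,0,0,0,0],[-0.4,0,0,0,0,0,0],[-0.4,0,0,0,0,0,0],[-0.4,0,0,0,0,0,0]]' 5
python3 - <<'E'
from h import *
s=read_state();print(s['ee_pos'],s['contact_force'],s['moment'],s['grip_width'])
E
```

```text
time_s: 17.9
ee_pos: [0.581, 0.0503, 0.1676]
eef_rot: [2.295, 2.145, 0.0]
contact_force: [0.7, 0.2, 0.5]
grip_width: 0.0268
grasp_force: 0.0
[0.58095742 0.05031185 0.16763841] [0.69612654 0.20195125 0.45946519] [-0.07870471 -0.06002664 -0.01088833] 0.02683349609154029
```

```bash
python3 -m pendant '[[-0.4,0,0,0.3,0,0,0],[-0.4,0,0,0.8,0,0,0],[-0.4,0,0,1,0,0,0],[-0.4,0,0,1,0,0,0],[0,-0.17,-0.34,0,0,0,-0.99],[0,-0.17,-0.34,0,0,0,-0.99],[0,-0.18,-0.34,0,0,0,-0.99],[0,-0.18,-0.34,0,0,0,-0.99],[0,-0.18,-0.34,0,0,0,-0.99],[0,-0.18,-0.34,0,0,0,-0.99]]'
python3 -m pendant '[[0,-0.18,-0.34,0,0,0,-0.99],[0,-0.18,-0.34,0,0,0,-0.99],[0,-0.18,-0.34,0,0,0,-0.99],[0,-0.18,-0.34,0,0,0,-0.99],[0,-0.18,-0.34,0,0,0,-0.99],[0,-0.18,-0.34,0,0,0,-0.99],[0,-0.18,-0.34,0,0,0,-0.99],[0,-0.18,-0.34,0,0,0,-0.99],[0,-0.18,-0.34,0,0,0,-0.99],[0,-0.18,-0.34,0,0,0,-0.99]]'
python3 -m pendant '[[0,-0.18,-0.34,0,0,0,-0.99],[0,-0.18,-0.2,0,0,0,-0.99],[0,0,0,-1,0,0,0],[0,0,0,-0.5,0,0,0],[0,0,0,0,0,0,0],[0,0,0,0,0,0,0],[0,0,0,0,0,0,0],[0,0,0,0,0,0,0],[0,0,0,0,0,0,0],[0,0,0,0,0,0,0]]'
python3 - <<'E'
from h import *
s=read_state();print(s['ee_pos'],s['eef_rot']);np.save('w4.npy',np.r_[s['ee_pos'],s['eef_rot']])
w=get_image('wrist')[:,:,::-1];im=get_image('scene')[:,:,::-1]
b=cv2.resize(im[220:320,215:345],(390,300),interpolation=cv2.INTER_CUBIC)
a=cv2.resize(w,(400,300),interpolation=cv2.INTER_AREA)
cv2.imwrite('pics/w4.png',w);o=np.zeros((600,800,3),np.uint8);o[:480,:640]=w;o[300:600,410:800]=b;cv2.imwrite('pics/m4.png',o)
E
```

```text
time_s: 19.15
ee_pos: [0.5491, -0.0112, 0.2614]
eef_rot: [2.77, 1.481, 0.001]
contact_force: [-0.3, -0.6, -0.2]
grip_width: 0.044
grasp_force: 0.0
time_s: 20.4
ee_pos: [0.4951, -0.1133, 0.2615]
eef_rot: [3.136, 0.185, 0.002]
contact_force: [-0.1, 0.2, -0.1]
grip_width: 0.044
grasp_force: 0.0
time_s: 21.65
ee_pos: [0.4844, -0.1291, 0.2157]
eef_rot: [3.141, -0.081, 0.0]
contact_force: [-0.0, 0.0, 0.5]
grip_width: 0.0443
grasp_force: 0.0
[ 0.48438568 -0.12909329  0.21571835] [ 3.14050898e+00 -8.12816715e-02  2.45275022e-04]
```

View pics/m4.png

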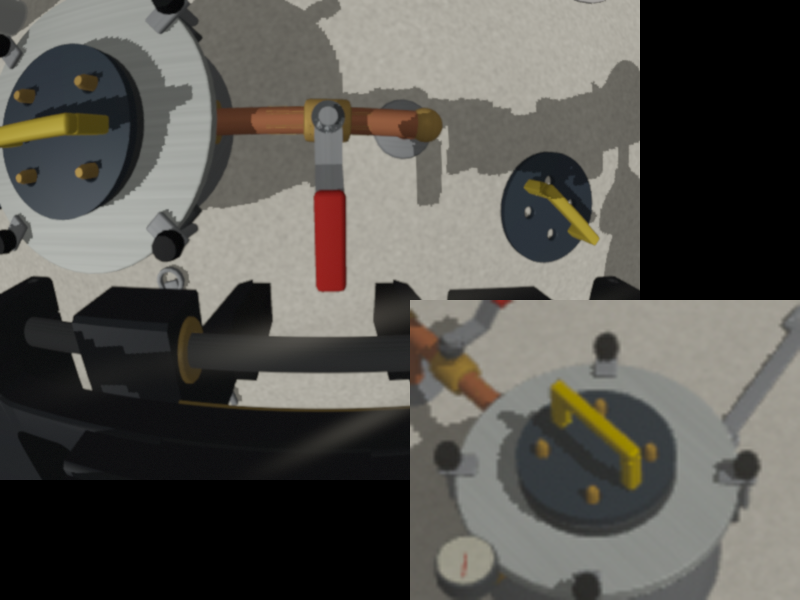

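The cover is home with all four studs through and sits flat. In the wrist view the lever sleeve runs from (330,192) to (330,290), with the valve axis at (328,117).

Run:
```python
from h import *
np.set_printoptions(precision=4,suppress=True)
p=np.load('w4.npy');l=wray([(330,192),(330,290),(328,117)],.142,p[:3],p[3:]);print(l)
d=l[1]-l[0];print(np.degrees(np.arctan2(d[1],d[0])),np.linalg.norm(d));u=d/np.linalg.norm(d)
A=l[0]-u*.046;print('axis',A,'grasp85',A+u*.085)
c=A[:2];g=np.radians
R=Ro.from_rotvec(p[3:]).as_matrix();print('toolx',np.degrees(np.arctan2(R[1,0],R[0,0])))
```

```text
[[ 0.5221 -0.1349  0.142 ]
 [ 0.4597 -0.132   0.142 ]
 [ 0.5668 -0.1359  0.142 ]]
177.33235724093197 0.06253882339925856
axis [ 0.5681 -0.137   0.142 ] grasp85 [ 0.4832 -0.1331  0.142 ]
toolx -2.9651608134264276
```

```bash
python3 -m pendant '[[0,0,-0.13,-0.2,0,0,0],[0,0,0,-0.6,0,0,0],[0,0,0,-0.8,0,0,0],[0,0,0,-0.8,0,0,0],[0,0,0,-0.6,0,0,0],[0,0,0,-0.2,0,0,0],[-1,0,0,0,0,0,0],[-1,0,0,0,0,0,0],[-1,0,0,0,0,0,0],[-1,0,0,0,0,0,0]]' 10
python3 - <<'E'
import numpy as np
A=np.array([.5686,-.1368]);r=.0845
a0=177.3;e=269
print((A+r*np.array([np.cos(np.radians(a0)),np.sin(np.radians(a0))])))
N=20;a=np.radians(np.linspace(a0,e,N+1));P=A+r*np.c_[np.cos(a),np.sin(a)]
print(np.round(np.diff(P,axis=0)/.03,2).tolist(),(e-a0)/N/5)
E
```

```text
time_s: 23.0
ee_pos: [0.4851, -0.1334, 0.1206]
eef_rot: [3.14, -0.081, 0.003]
contact_force: [0.1, -1.9, 2.0]
grip_width: 0.0198
grasp_force: 10.0
[ 0.48419381 -0.1328195 ]
[[-0.0, -0.23], [0.02, -0.22], [0.03, -0.22], [0.05, -0.22], [0.07, -0.21], [0.09, -0.21], [0.1, -0.2], [0.12, -0.19], [0.13, -0.18], [0.15, -0.17], [0.16, -0.16], [0.17, -0.14], [0.18, -0.13], [0.19, -0.12], [0.2, -0.1], [0.21, -0.08], [0.22, -0.07], [0.22, -0.05], [0.22, -0.03], [0.22, -0.01]] 0.9169999999999998
```

```bash
python3 -m pendant '[[-1,0,-0.23,0,0,0,0.92],[-1,0.02,-0.22,0,0,0,0.92],[-1,0.03,-0.22,0,0,0,0.92],[-1,0.05,-0.22,0,0,0,0.92],[-1,0.07,-0.21,0,0,0,0.92],[-1,0.09,-0.21,0,0,0,0.92],[-1,0.10,-0.20,0,0,0,0.92],[-1,0.12,-0.19,0,0,0,0.92],[-1,0.13,-0.18,0,0,0,0.92],[-1,0.15,-0.17,0,0,0,0.92]]'
```

```text
time_s: 24.25
ee_pos: [0.5078, -0.1942, 0.1206]
eef_rot: [-2.921, -1.155, -0.002]
contact_force: [0.7, 3.1, 3.9]
grip_width: 0.02
grasp_force: 10.0
```

```bash
python3 -m pendant '[[-1,0.16,-0.16,0,0,0,0.92],[-1,0.17,-0.14,0,0,0,0.92],[-1,0.18,-0.13,0,0,0,0.92],[-1,0.19,-0.12,0,0,0,0.92],[-1,0.20,-0.10,0,0,0,0.92],[-1,0.21,-0.08,0,0,0,0.92],[-1,0.22,-0.07,0,0,0,0.92],[-1,0.22,-0.05,0,0,0,0.92],[-1,0,0,0,0,0,0],[-1,0,0,0,0,0,0]]'
```

```text
time_s: 25.5
ee_pos: [0.5547, -0.2194, 0.1205]
eef_rot: [2.41, 2.014, 0.004]
contact_force: [2.6, 4.3, 5.6]
grip_width: 0.0196
grasp_force: 10.0
```

```bash
python3 -m pendant '[[-1,0.11,-0.02,0,0,0,0.45],[-1,0.11,-0.01,0,0,0,0.45],[-1,0.11,0,0,0,0,0.45],[-1,0,0,0,0,0,0],[-1,0,0,0,0,0,0],[-1,0,0,0,0,0,0],[-1,0,0,0,0,0,0],[-1,0,0,0,0,0,0],[-1,0,0,0,0,0,0],[-1,0,0,0,0,0,0]]'
```

```text
time_s: 26.75
ee_pos: [0.5633, -0.2204, 0.1204]
eef_rot: [-2.288, -2.152, -0.001]
contact_force: [-1.1, 4.1, 7.0]
grip_width: 0.02
grasp_force: 10.0
```

```bash
python3 -m pendant '[[-1,0.05,0,0,0,0,0.1],[-1,0.05,0,0,0,0,0.1],[-1,0,0,0,0,0,0],[-1,0,0,0,0,0,0],[-1,0,0,0,0,0,0],[-1,0,0,0,0,0,0],[-1,0,0,0,0,0,0],[-1,0,0,0,0,0,0],[-1,0,0,0,0,0,0],[-1,0,0,0,0,0,0]]'
```

```text
time_s: 28.0
ee_pos: [0.5634, -0.2203, 0.1202]
eef_rot: [-2.266, -2.168, 0.005]
contact_force: [-7.9, 3.9, 12.9]
grip_width: 0.0197
grasp_force: 10.0
```

```bash
python3 -m pendant '[[0,-0.05,0,0,0,0,0],[0,-0.03,0,0,0,0,0],[0,0,0,0,0,0,0],[0,0,0,0,0,0,0],[0,0,0,0.5,0,0,0],[0,0,0,1,0,0,0],[0,0,0,1,0,0,0],[0,0,0,1,0,0,0],[0,0,-0.5,0.5,0,0,0],[0,0,-0.5,0,0,0,0]]'
python3 -m pendant '[[0,0,-1,0,0,0,0],[0,0,-1,0,0,0,0],[0,0,-1,0,0,0,0],[0,0,-1,0,0,0,0],[0,0,-1,0,0,0,0],[0,0,0,0,0,0,0],[0,0,0,0,0,0,0],[0,0,0,0,0,0,0],[0,0,0,0,0,0,0],[0,0,0,0,0,0,0]]'
python3 - <<'E'
from h import *
t=get_image('top')[:,:,::-1];im=get_image('scene')[:,:,::-1]
a=cv2.resize(t[150:250,255:415],(800,500)[:2],interpolation=cv2.INTER_CUBIC)
a=cv2.resize(t[150:270,255:415],(440,330),interpolation=cv2.INTER_CUBIC);b=cv2.resize(im[190:340,190:350],(352,330),interpolation=cv2.INTER_CUBIC)
cv2.imwrite('pics/m5.png',np.hstack([a,b]))
E
```

```text
time_s: 29.25
ee_pos: [0.5651, -0.2525, 0.2416]
eef_rot: [2.265, 2.172, 0.001]
contact_force: [0.1, -0.7, -0.3]
grip_width: 0.044
grasp_force: 0.0
time_s: 30.5
ee_pos: [0.5644, -0.4003, 0.2399]
eef_rot: [2.267, 2.175, 0.0]
contact_force: [-0.3, 0.2, -0.1]
grip_width: 0.0443
grasp_force: 0.0
```

View pics/m5.png

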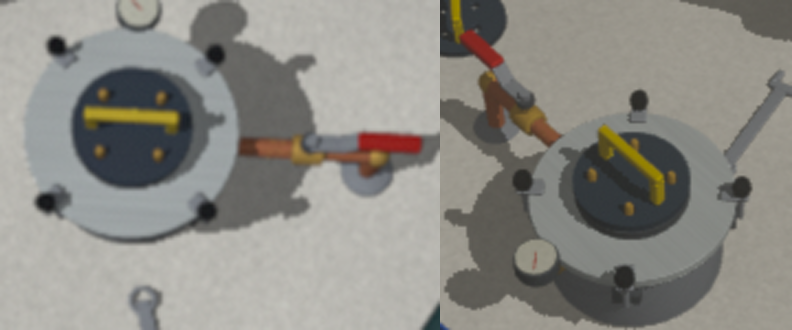

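The cover is flat with four studs through. The lever lies nearly along the pipe, so I'll measure its angle numerically before handing in.

Run:
```python
from h import *
from scipy import ndimage as nd
for n,roi in(('top',(slice(190,220),slice(375,420))),('scene',(slice(195,230),slice(190,230)))):
    im=get_image(n).astype(int);m=np.zeros(im.shape[:2],bool)
    m[roi]=((im[...,0]>90)&(im[...,1]<60)&(im[...,2]<60))[roi]
    l,k=nd.label(m)
    if not k: print(n,'none');continue
    m=l==1+np.argmax(nd.sum(m,l,range(1,k+1)))
    v,u=np.nonzero(m);P=ray(n,np.c_[u,v],.142 if n=='top' else .138)[:,:2];c=P.mean(0);d=np.linalg.svd(P-c,full_matrices=False)[2][0]
    e=(P-c)@d;print(n,len(u),c,np.degrees(np.arctan2(d[1],d[0]))%180,np.ptp(e),'from axis',np.degrees(np.arctan2(*(c-[.5688,-.1368])[::-1]))%360)
```

```text
top 130 [ 0.56079874 -0.21392985] 86.03027036475656 0.059563300722260105 from axis 264.0774587321333
scene 139 [ 0.56303416 -0.21773804] 84.45131034264186 0.06833131708553014 from axis 265.92526562756484
```

The lever measures about 266° against an expected 266.3°, and the arm stalled against the stop. Handing in.

```bash
python3 -c "
from bench import *
print(finish_job())"
```

```text
the job is handed in; nothing more can be done
None
```

I lowered the matching four-hole cover over the pot's studs until it lay flat on the gasket, then swung the valve lever to its open stop. I left the other two covers where they were and handed the job in at about 31 s; the hand-in call returned no verdict.

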